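# Close and clamp the keeper bar over the prism strips

### The arm

A 6-joint arm with a two-finger parallel gripper is mounted at the origin on the work surface. World frame = base frame: x ahead of the robot, y to its left, z up, the work surface at z = 0. Lengths are in mm, angles in rad, forces in N, time in s.
With the tool pointing down it reaches from about 350 to 725 mm from the base axis. Payload 6 kg.
Tool frame: the origin (TCP) lies at the very end of the fingers, on their centre line; the grasp point (between the pads) lies 19 mm behind it; z points along the fingers, y is the line along which they close (so a half turn about z gives the same grasp; the last joint's range is limited). The gripper opens to 85 mm and grips with 20 to 120 N. Pads are 22 mm wide; open, the fingers measure 114 mm over their backs; the gripper's body (76 mm by 85 mm) begins 54 mm behind the grasp point. The pads swing forward as they close: fully open they stand 13 mm farther back than shut.
Start: joints at [-0.967, 0.04, 0.085, 0, -1.615, -0.334], TCP at [159.933, -578.269, 231.261] pointing down, gripper open.
Joint ranges: [-2.56, 2.56], [-1.29, 2.01], [-1.08, 1.49], [-3.29, 1.98], [-2.81, -0.18], [-2.99, 2.99]. Speed limits (rad/s): [2.57, 2.57, 3.01, 3.14, 3.14, 3.14].

### API

Orientations are given as a unit quaternion [x, y, z, w].
In Python, from bench import bot gives the robot as it stands. The module is installed in compiled form; this text tells all that it offers.
- The arm moves only by the shell command python3 -m pendant 'ROWS' [FORCE]. ROWS is JSON, one flat list of numbers, 7 for each row, row after row: the shift along the tool's x, y, z each as a share of 0.2 m, from -1 to 1, then the turn, a rotation vector about the tool's x, y, z each as a share of pi rad, from -1 to 1, then the closure, from -1 (fully open) to 1 (shut), so that 0 is half open. A call has 1 to 12 rows; each row is the pose to reach, as a shift and turn from the pose commanded when the call began, along the tool's axes at that moment, turning the shorter way round; what a row does not reach only later rows make up. A row lasts 1/10 s, in which the tool goes at most 50 mm and 8.59 degrees, less where a joint would pass 70% of its speed; a pose out of reach is approached as far as the arm can. A call with a number of a shift or a turn outside -1 to 1 is refused whole. A call with a gripper value outside its range is refused whole. The fingers move at their own pace and stop on an object; FORCE is the grip in N (left out, the last holds). Time passes only in rows, so rows that repeat a pose let the fingers close. It gives the time, the measured TCP pose, the force, the opening and the grip force at its end, in the units of the state.
- bot.get_obs(): the state, without advancing time (a new reading comes with each control period).
- bot.snapshot(name): name is "side" or "top"; returns a dict with "frame" (400x640x3 uint8, blue, green, red), "fx", "fy", "cx", "cy" (pixels), "T" (4x4, takes a point from camera to world coordinates). Camera axes: x right, y up, looking along -z (the intrinsics and any distortion apply to the point x, -y, -z); pixel columns grow to the right and rows downward; lengths in mm; the calibration is good to about 2 mm. A picture is of the moment at which its call begins. There is no depth.
- bot.sign_off(): hands the job in; it is judged then, once.
Trained networks look in a picture, given as the dict that the camera call returned (one of the last four; its "shot" number tells which), for a name from the list of things; names that differ only in an ending like _2 or _b are one class to them, and where a whole thing is asked for, a point or a joint stands for the part that bears it (a point fixed in the world has none). Each returns a list of dicts, best first, with "p" (0 to 1); they miss things now and then, are a little off and sometimes report something else, mostly with a low value. They report only what shows in the picture. A call takes as long as a camera call. They do not tell look-alikes from the thing itself.
- bot.search_frame(picture, thing): "pixel" ([column, row] in pixels, amid what is visible of it).
- bot.trace(picture, thing): "pixels" (400x640 bool, what is visible of it) and "pixel" ([column, row] in pixels, amid what is visible of it).
- bot.landmark_of(picture, thing): "pixel" ([column, row] in pixels: a listed point, or the origin of a listed thing).
The state is a dict: "t": time; "q": joint angles; "dq": joint speeds; "tau": joint torques, N m; "tcp_pos": TCP position; "eef_rot": TCP orientation; "force": force on the tool from outside, world axes, zero at the start; "ft_torque": the same for the moment, N m; "grip_width": finger opening in mm; "gripper_force": force on a finger pad.
Only numpy, scipy, OpenCV 4.12 (cv2) and the standard library are available. Lean on these libraries where they do the work, as an engineer would, in place of code of your own. Each camera call takes 0.05 s, during which the arm holds its last target. There are 200 camera calls.

### The job

Make the two glass prism strips safe before the cart is wheeled away: with a fingertip, push the stand's swinging keeper bar round until it lies lengthwise over both strips, centred on the rest post, and then push the clamping lever on top of its pivot clockwise (seen from above) until it comes up against its stop. Swing the bar smoothly rather than flicking it; take neither of them between the fingers, do not touch the glass, pick nothing up, and leave the other things on the cart top where they are.

Things in the scene. Friction and masses are not known exactly. Their poses are not given: they have to be found in the camera images.
- stand: Cast aluminium slotted stand, fixed. Origin: on the cart top, under its slotted block; z up. x is its long axis: base flange x = -89 to +115 mm, 100 mm wide, 12 mm high; block 120 x 70 mm, 46 mm high, centred at x = +10 mm. Pivot pillar (24 mm diameter) at x = +90 mm, rest post at x = -65 mm, strips at x = +35 and -15 mm, all at y = 0.
- pivot (a point): Vertical axis shared by the keeper bar and the clamping lever, at the bar's mid-height (152 mm above the cart top). 90 mm along the stand's +x from its origin.
- rest_post (a point): Centre of the flat top of the rest post (22 mm diameter head, top 145 mm above the cart top), 155 mm from the pivot axis along the stand's -x. The closed keeper bar lies 2 mm above it, centred over it.
- keeper (a joint): Flat aluminium keeper bar, 20 mm wide, 147 to 157 mm above the cart top, free end 205 mm from the pivot; turns level about it. 0 rad = along the stand's -x, over both strips and centred on the rest post; positive = counter-clockwise from above, free end towards the stand's -y, where it starts (0.7 to 1.25). Range -1.0 to 1.5, no stop at 0; friction (0.22 N m) holds it where it is left.
- bar_tab (a point): Point on the keeper bar's centre line, at its mid-height, 186 mm from the pivot: the part that projects beyond the rest post and a handy place to push. x of this point runs along the bar towards the pivot. From 166 mm to the end nothing but the low base is under the bar. Its 10 mm thick side faces are vertical.
- clamp (a joint): Black clamping lever above the bar on the pivot: hub 24 mm in diameter, 162 to 191 mm above the cart top, one round arm 12 mm thick rising to a ball end. 0 rad = loose, arm pointing 150 degrees counter-clockwise from the stand's +x; grows clockwise seen from above; 1.5 rad = at its stop, tight, arm 64 degrees from +x. Starts 0 to 0.4. Friction 0.10 N m holds it where it is left.
- lever_tip (a point): Centre of the 16 mm ball at the end of the clamping lever's arm, 68 mm from the pivot axis and 198 mm above the cart top; its x axis runs outwards along the arm. There are 33 mm of free height between the ball and the bar's top.
- strip_a: Clear glass prism strip standing loose in the slot nearer the pivot: wedge section 39 mm wide across the stand, 7 to 14 mm thick, 130 mm long, its top 142 mm above the cart top (5 mm under the bar). Origin: centre of its foot, z up. Not to be touched.
- strip_b: The second, identical glass strip, in the slot nearer the rest post. Not to be touched.
- lens: Chunky bullseye lens fragment, glass, about 110 mm across and 42 mm high, lying loose. Origin: centre of its underside. Leave alone.
- punch: Copper rivet punch, 108 mm long, 13 mm square shank, lying loose. Origin: underside, middle of its shank; x along it. Leave alone.
- basin: White enamel basin, 230 mm across the rim, 75 mm high. Origin: centre of its underside. Leave alone.
- suction_cup: Black rubber suction cup with a knob grip, 62 mm across, 60 mm high, standing loose. Origin: centre of its underside. Leave alone.
Not all that is in view belongs to the job. What is shaped like the stand but yellow is not meant.

How it is judged (in metres and radians):
On the way, in this order (a step that is already met when the one before it is completed fails the run):
1. the keeper bar lies over both strips, centred on the rest post (value of joint keeper between -0.06 and 0.06 rad), for 0.2 s.
2. the clamping lever is turned clockwise up to its stop (value of joint clamp above 1.38 rad), for 0.2 s.
At the end, for the whole second after the job is handed in: The keeper bar rests within 0.06 rad (9 mm at the post) of centred, the clamping lever is above 1.38 rad (stop at 1.5), both strips stand in their slots (moved under 6 mm, tilted under 0.1 rad), and the lens, punch, basin and suction cup are within 20 mm of where they started (all of step 1 and value of joint clamp above 1.38 rad and velocity of joint keeper between -0.05 and 0.05 rad/s and distance of each of lens, punch, basin, suction_cup from where it was at the start of the episode below 0.02 m and distance of each of strip_a, strip_b from where it was at the start of the episode below 0.006 m and angle between each of strip_a, strip_b's own z axis and vertical below 0.1 rad); the robot touches nothing.
It fails at once if the bar or the lever is taken between the fingers instead of being pushed ((y of the grasp point in the frame of bar_tab between -0.0035 and 0.0035 m and z of the grasp point in the frame of bar_tab between -0.02 and 0.016 m and x of the grasp point in the frame of bar_tab between -0.025 and 0.15 m) or (y of the grasp point in the frame of lever_tip between -0.0035 and 0.0035 m and z of the grasp point in the frame of lever_tip between -0.02 and 0.016 m and x of the grasp point in the frame of lever_tip between -0.055 and 0.012 m)).
It fails at once if a glass strip is touched by the robot (over 0.5 N) (contact force between any of the fingers, the arm and strip_a above 0.5 N or contact force between any of the fingers, the arm and strip_b above 0.5 N).
It fails at once if a glass strip is lifted, or shifted by more than 6 mm (distance of any of strip_a, strip_b from where it was at the start of the episode above 0.006 m).
It fails at once if the lens fragment, punch, basin or suction cup is moved or lifted by more than 20 mm (distance of any of lens, punch, basin, suction_cup from where it was at the start of the episode above 0.02 m).
It fails at once if the keeper bar is flicked (faster than 3 rad/s) (velocity of joint keeper above 3 rad/s or velocity of joint keeper below -3 rad/s).
It also fails if it takes over 48 s, if anything falls off the work surface, if the arm or the gripper's body presses on something with over 40 N, if the wrist force passes 120 N, or if a joint passes its speed limit or range.

## Working session

There is one attempt and no reset: what is moved stays moved. The work goes in short steps, Python scripts to look and compute and a shell command to move; the robot and the scene stay as the last step left them, time stands still between calls to the robot, and variables do not carry over. Pictures are saved under pics/ and viewed, at most 10 in all, crops included, and the job is handed in when it is done.

```bash
mkdir -p pics
cat > h.py <<'E'
import numpy as np,cv2
from bench import bot
def ray(s,px):
    T=np.array(s["T"]);d=T[:3,:3]@np.array([(px[0]-s["cx"])/s["fx"],-(px[1]-s["cy"])/s["fy"],-1.]);return T[:3,3],d
def atz(s,px,z):
    o,d=ray(s,px);return o+d*(z-o[2])/d[2]
def proj(s,P):
    T=np.array(s["T"]);p=T[:3,:3].T@(np.array(P,float)-T[:3,3]);return [s["cx"]+s["fx"]*p[0]/-p[2],s["cy"]+s["fy"]*-p[1]/-p[2]]
E
python3 - <<'E'
from h import *
o=bot.get_obs();print({k:np.round(v,3) for k,v in o.items()})
for n in("side","top"):
    s=bot.snapshot(n);cv2.imwrite(f"pics/{n}0.png",s["frame"]);print(n,s.keys(),np.round(s["T"],2).tolist(),s["fx"])
    for t in("stand","keeper","clamp","strip_a","lens","punch","basin","suction_cup"):
        print(t,[(np.round(r["pixel"]),round(r["p"],2)) for r in bot.search_frame(s,t)])
    for t,z in(("stand",0),("pivot",152),("rest_post",145),("bar_tab",152),("lever_tip",198)):
        print(t,[(np.round(r["pixel"],1),round(r["p"],2),np.round(atz(s,r["pixel"],z),1)) for r in bot.landmark_of(s,t)])
E
```

```text
{'t': np.float64(0.0), 'q': array([-0.967,  0.041,  0.084, -0.   , -1.616, -0.334]), 'dq': array([ 0.001,  0.   , -0.001, -0.   , -0.001,  0.001]), 'tau': array([-3.0000e-03, -3.6820e+01,  3.4741e+01,  6.9320e+00, -6.0000e-03,
        0.0000e+00]), 'tcp_pos': array([ 159.899, -577.951,  230.278]), 'eef_rot': array([-0.134,  0.991,  0.001, -0.   ]), 'force': array([-0.275, -0.109,  0.289]), 'ft_torque': array([-0.011, -0.007,  0.013]), 'gripper_force': np.float64(0.0), 'grip_width': np.float64(85.561)}
side dict_keys(['frame', 'fx', 'fy', 'cx', 'cy', 'T', 'shot']) [[-0.83, 0.42, -0.36, 72.7], [-0.56, -0.63, 0.54, 647.88], [-0.0, 0.65, 0.76, 1030.45], [0.0, 0.0, 0.0, 1.0]] 402.01659270261655
stand [(array([293., 140.]), 0.93), (array([275., 366.]), 0.74), (array([423., 182.]), 0.71), (array([297., 218.]), 0.51)]
keeper [(array([296., 117.]), 0.86), (array([280., 364.]), 0.7), (array([311., 172.]), 0.57), (array([435., 163.]), 0.48)]
clamp [(array([280., 177.]), 0.65), (array([276., 101.]), 0.55), (array([251., 326.]), 0.52)]
strip_a [(array([301., 206.]), 0.85), (array([288., 203.]), 0
[... 2902 characters left out ...]
4.2, 204.2]), 0.69, array([492.4,  56.2, 145. ])), (array([428. , 120.6]), 0.62, array([ 707.3, -249.4,  145. ]))]
bar_tab [(array([128.8, 312.4]), 0.84, array([226.5, 468.8, 152. ])), (array([428.2, 346.1]), 0.82, array([ 157.5, -246.1,  152. ])), (array([376.4, 200.7]), 0.72, array([ 503.5, -120.3,  152. ])), (array([422. , 133.9]), 0.67, array([ 671.7, -232.6,  152. ]))]
lever_tip [(array([446.7, 293.3]), 0.83, array([ 287.4, -278.4,  198. ])), (array([297.6, 159.1]), 0.75, array([595.2,  73.1, 198. ])), (array([418.4,  77.5]), 0.71, array([ 799.1, -213.6,  198. ])), (array([447. , 217.6]), 0.7, array([ 462.9, -280.3,  198. ])), (array([123.3, 257.2]), 0.67, array([358.7, 470.9, 198. ]))]
```

View pics/top0.png

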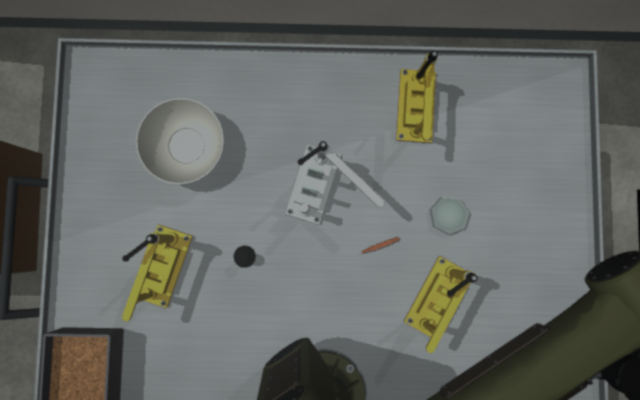

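View pics/side0.png

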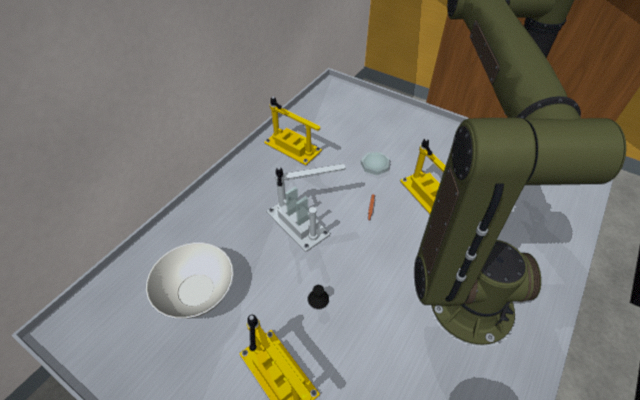

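Top view: the aluminium stand is at (313,187) with its bar end at (380,204) and its lever ball at (300,160). The candidates are grey (313,187) and yellow (418,105), (160,268) and (440,298), so I choose the grey one. Next I'll fit its pose and check it in a crop.

```bash
cat >> h.py <<'E'
from scipy.optimize import least_squares
NAMES=("stand","pivot","rest_post","bar_tab","lever_tip")
def pts(p):
    x,y,a,k,c=p;R=lambda r,th,b:np.array([b[0]+r*np.cos(th),b[1]+r*np.sin(th)])
    O=np.array([x,y]);pv=R(90,a,O);e=np.append
    return dict(stand=e(O,0),pivot=e(pv,152),rest_post=e(R(-65,a,O),145),bar_tab=e(R(186,a+np.pi+k,pv),152),lever_tip=e(R(68,a+np.radians(150)-c,pv),198),
      bar_end=e(R(205,a+np.pi+k,pv),152))
def fit(p0,shots,gate=25,skip=()):
    ob=[]
    for s in shots:
        for n in NAMES:
            if n in skip: continue
            q=proj(s,pts(p0)[n]);c=[r["pixel"] for r in bot.landmark_of(s,n)]
            c=[u for u in c if np.hypot(*(np.array(u)-q))<gate]
            if c: ob.append((s,n,np.array(min(c,key=lambda u:np.hypot(*(np.array(u)-q))))))
    f=lambda p:np.concatenate([(np.array(proj(s,pts(p)[n]))-u) for s,n,u in ob]+[(np.array(p)-p0)*1e-3])
    r=least_squares(f,p0,loss="soft_l1",x_scale=[10,10,.1,.1,.1])
    for s,n,u in ob: print(s["shot"],n,np.round(u),np.round(np.array(proj(s,pts(r.x)[n]))-u,1))
    return r.x
E
python3 - <<'E'
from h import *
S=[bot.snapshot("side"),bot.snapshot("top")]
p=fit([550,44,-.22,1.0,.2],S);print(np.round(p,3));P=pts(p);print({k:np.round(v,1) for k,v in P.items()})
out=[]
for s,(cx,cy) in zip(S,((310,205),(340,180))):
    im=cv2.resize(s["frame"][cy-65:cy+65,cx-65:cx+65],None,fx=3,fy=3,interpolation=2) if 0 else cv2.resize(s["frame"][cy-65:cy+65,cx-65:cx+65],(398,398),interpolation=cv2.INTER_CUBIC)
    k=398/130
    def d(Q,c):
        q=proj(s,Q);cv2.circle(im,(int((q[0]-cx+65+.5)*k),int((q[1]-cy+65+.5)*k)),3,c,1)
    for v in P.values(): d(v,(0,0,255))
    a=p[2];R=np.array([[np.cos(a),-np.sin(a)],[np.sin(a),np.cos(a)]])
    for X in((-89,-50),(115,-50),(115,50),(-89,50)): d(np.append(p[:2]+R@X,12),(255,0,0))
    for X in((-50,-35),(70,-35),(70,35),(-50,35)): d(np.append(p[:2]+R@X,46),(0,255,0))
    out.append(im)
cv2.imwrite("pics/c1.png",np.hstack(out))
E
```

```text
3 stand [297. 226.] [ 3.2 -0.2]
3 pivot [279. 176.] [0.6 1.2]
3 rest_post [312. 211.] [ 0.3 -1.2]
3 bar_tab [343. 165.] [-3.  2.]
3 lever_tip [276. 184.] [ 0.1 -0.9]
4 stand [312. 188.] [-0.9  0.1]
4 pivot [321. 146.] [1.2 1.1]
4 rest_post [303. 207.] [-0.5 -0.4]
4 bar_tab [377. 201.] [-0.4 -1.2]
4 lever_tip [298. 157.] [ 0.1 -0.1]
[ 5.47958e+02  4.08670e+01 -2.97000e-01  1.11300e+00  2.18000e-01]
{'stand': array([548. ,  40.9,   0. ]), 'pivot': array([634. ,  14.5, 152. ]), 'rest_post': array([485.8,  59.9, 145. ]), 'bar_tab': array([ 506.6, -121. ,  152. ]), 'lever_tip': array([599.5,  73.1, 198. ]), 'bar_end': array([ 493.6, -134.8,  152. ])}
```

View pics/c1.png

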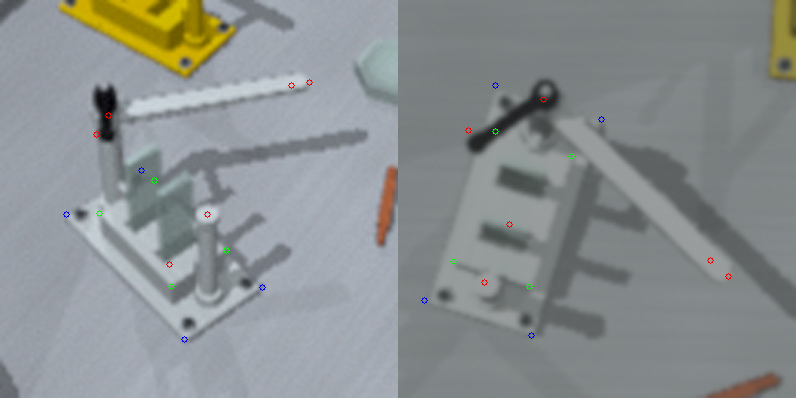

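The crop confirms the grey stand: the flange and bar fit within about 2 px, while the lever ball really sits near top pixel (300,161). First I'll lift, travel toward the bar, close the fingers and turn the tool square to the stand.

```bash
python3 -m pendant '[-0.5,0.2,-0.35,0,0,0.1,1,-0.9,0.46,-0.35,0,0,0.18,1,-0.9,0.46,-0.35,0,0,0.18,1,-0.9,0.46,-0.35,0,0,0.18,1,-0.9,0.46,-0.35,0,0,0.18,1,-0.9,0.46,-0.35,0,0,0.18,1,-0.9,0.46,-0.35,0,0,0.18,1]' 40
cat >> h.py <<'E'
from scipy.spatial.transform import Rotation as Ro
def shares(Ps,yaw=None):
    o=bot.get_obs();R=Ro.from_quat(o["eef_rot"]);print("tcp",np.round(o["tcp_pos"],1),"tooly yaw",np.degrees(np.arctan2(*R.as_matrix()[[1,0],1])).round(1),"F",np.round(o["force"],1),"t",round(float(o["t"]),2),"w",np.round(o["grip_width"],1))
    for P in Ps: print(np.round(P,0),np.round(R.inv().apply(np.array(P)-o["tcp_pos"])/200,3))
def arc(p,k,r,off,z):  # point beside bar at angle k, radius r, offset off on opening (ccw) side
    th=p[2]+np.pi+k;pv=pts(p)["pivot"];return [pv[0]+r*np.cos(th)-off*np.sin(th),pv[1]+r*np.sin(th)+off*np.cos(th),z]
E
python3 - <<'E'
from h import *
p=[548,41,-.297,1.113,.1]
shares([arc(p,1.113,186,55,300),arc(p,1.113,186,45,148)])
E
```

```text
t: 2.7
tcp_pos: [309.4, -441.3, 301.5]
eef_rot: [0.146, 0.989, -0.0, 0.0]
force: [-0.1, 0.3, -0.9]
grip_width: 0.6
gripper_force: 0.0
tcp [ 309.4 -441.3  301.5] tooly yaw 73.2 F [-0.1  0.3 -0.9] t 2.7 w 0.6
[ 547. -159.  300.] [-0.726  1.697  0.008]
[ 539. -152.  148.] [-0.681  1.719  0.768]
```

```bash
python3 -m pendant '[-0.73,1,0,0,0,0,1,-0.73,1,0,0,0,0,1,-0.73,1,0,0,0,0,1,-0.73,1,0,0,0,0,1,-0.73,1,0,0,0,0,1,-0.73,1,0,0,0,0,1]' >/dev/null
python3 -m pendant '[0,0.66,0,0,0,0,1,0,0.66,0,0,0,0,1,0,0.66,0,0,0,0,1,0,0.66,0.3,0,0,0,1,0,0.66,0.5,0,0,0,1,0,0.66,0.6,0,0,0,1,0,0.66,0.6,0,0,0,1]'
python3 - <<'E'
from h import *
p=[548,41,-.297,1.113,.1]
S=[bot.snapshot("side"),bot.snapshot("top")]
p=fit(p,S);print(np.round(p,3));s=S[1]
print(atz(s,(300.2,161.5),198))
shares([arc(p,p[3],186,45,148)])
T=bot.get_obs()["tcp_pos"]
out=[]
for s,(cx,cy) in zip(S,((310,185),(340,180))):
    im=cv2.resize(s["frame"][cy-65:cy+65,cx-65:cx+65],(398,398),interpolation=cv2.INTER_CUBIC);k=398/130
    for Q in list(pts(p).values())+[T]:
        q=proj(s,Q);cv2.circle(im,(int((q[0]-cx+65)*k),int((q[1]-cy+65)*k)),3,(0,0,255),1)
    out.append(im)
cv2.imwrite("pics/c2.png",np.hstack(out))
E
```

```text
t: 4.0
tcp_pos: [543.0, -167.4, 176.6]
eef_rot: [0.148, 0.989, -0.0, -0.004]
force: [0.1, 0.7, 0.9]
grip_width: -0.3
gripper_force: 0.0
5 stand [297. 225.] [ 2.1 -0.2]
5 pivot [280. 175.] [-0.5  1.9]
5 rest_post [311. 206.] [0.2 2.3]
5 bar_tab [342. 168.] [-3.3  0. ]
5 lever_tip [279. 185.] [-0.1 -2.7]
6 rest_post [303. 206.] [ 0.1 -0.8]
6 bar_tab [375. 198.] [0.5 0.9]
[ 5.5219e+02  3.9341e+01 -2.9000e-01  1.0770e+00  7.2000e-02]
[589.56528009  66.8512193  198.        ]
tcp [ 545.4 -166.5  181.5] tooly yaw 73.1 F [-0.3  0.4 -0.8] t 4.6 w -0.1
[ 539. -150.  148.] [0.054 0.07  0.168]
```

View pics/c2.png

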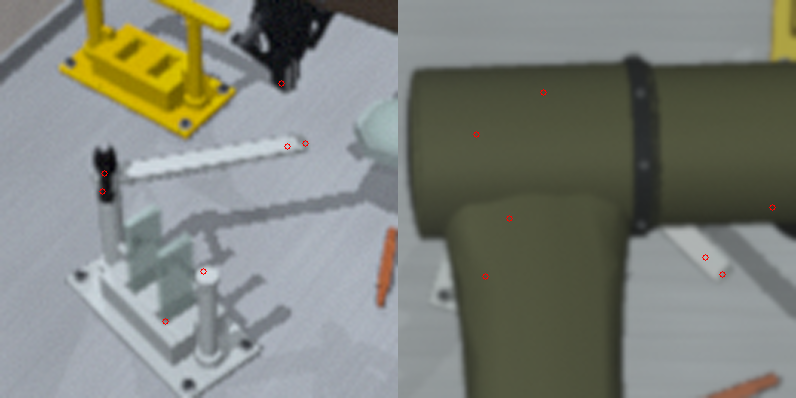

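The side view shows the closed fingertip at (281,85) in the crop, behind the bar and clear of it, and the TCP projection agrees. I'll lower it and work out the sweep.

```bash
python3 -m pendant '[0.05,0.05,0.1,0,0,0,1,0.05,0.05,0.163,0,0,0,1,0.05,0.05,0.163,0,0,0,1]'
python3 - <<'E'
from h import *
p=[550,40,-.294,1.09,.08]
shares([arc(p,k,188,o,149) for k,o in ((1.09,30),(1.0,27),(.9,26),(.8,25),(.7,25),(.6,25),(.5,25),(.4,25),(.3,25),(.2,25),(.1,25),(0,25))])
E
```

```text
t: 4.9
tcp_pos: [537.6, -153.8, 146.4]
eef_rot: [0.147, 0.989, -0.0, -0.002]
force: [-0.0, -0.4, -0.2]
grip_width: -0.2
gripper_force: 0.0
tcp [ 537.6 -153.8  146.4] tooly yaw 73.1 F [-0.  -0.4 -0.2] t 4.9 w -0.2
[ 526. -141.  149.] [ 0.073  0.042 -0.013]
[ 511. -129.  149.] [ 0.166  0.081 -0.012]
[ 496. -115.  149.] [ 0.254  0.128 -0.012]
[484. -99. 149.] [ 0.337  0.184 -0.012]
[473. -83. 149.] [ 0.41   0.244 -0.012]
[464. -67. 149.] [ 0.477  0.311 -0.011]
[457. -49. 149.] [ 0.537  0.384 -0.011]
[452. -31. 149.] [ 0.589  0.463 -0.011]
[448. -12. 149.] [ 0.633  0.547 -0.011]
[447.   7. 149.] [ 0.669  0.635 -0.011]
[447.  26. 149.] [ 0.695  0.726 -0.011]
[449.  44. 149.] [ 0.713  0.82  -0.011]
```

```bash
python3 -m pendant '[0.07,0.04,-0.01,0,0,0,1,0.17,0.08,-0.01,0,0,0,1,0.25,0.13,-0.01,0,0,0,1,0.34,0.18,-0.01,0,0,0,1,0.41,0.24,-0.01,0,0,0,1,0.48,0.31,-0.01,0,0,0,1,0.54,0.38,-0.01,0,0,0,1,0.59,0.46,-0.01,0,0,0,1,0.63,0.55,-0.01,0,0,0,1,0.65,0.6,-0.01,0,0,0,1,0.65,0.6,-0.01,0,0,0,1]'
python3 - <<'E'
from h import *
p=[550,40,-.294,.2,.08]
S=[bot.snapshot("side"),bot.snapshot("top")]
print(np.round(fit(p,S,15),3))
shares([arc(p,k,188,o,149) for k,o in ((.2,25),(.1,25),(.0,25))])
im=[]
for s,(cx,cy) in zip(S,((310,185),(340,200))):
    im.append(cv2.resize(s["frame"][cy-65:cy+65,cx-65:cx+65],(398,398),interpolation=cv2.INTER_CUBIC))
cv2.imwrite("pics/c3.png",np.hstack(im))
E
```

```text
t: 6.0
tcp_pos: [449.6, -0.7, 151.4]
eef_rot: [0.146, 0.989, 0.0, 0.0]
force: [-0.8, 0.2, -0.1]
grip_width: 0.2
gripper_force: 0.0
7 stand [296. 227.] [ 3.1 -1.3]
7 pivot [279. 174.] [0.5 2.9]
7 rest_post [311. 207.] [0.5 2.1]
7 bar_tab [332. 204.] [-0.6 -0.5]
7 lever_tip [280. 186.] [-0.1 -2.5]
8 stand [312. 189.] [-1.6 -1.3]
8 pivot [322. 147.] [-0.  -0.3]
8 rest_post [303. 206.] [0.  0.3]
[ 5.49522e+02  4.12420e+01 -2.94000e-01  3.00000e-01  5.00000e-02]
tcp [449.3  -1.6 150.7] tooly yaw 73.0 F [ 0.9 -0.6 -0. ] t 6.6 w 0.0
[447.   7. 149.] [0.025 0.036 0.008]
[447.  26. 149.] [0.051 0.126 0.008]
[449.  44. 149.] [0.069 0.22  0.008]
```

View pics/c3.png

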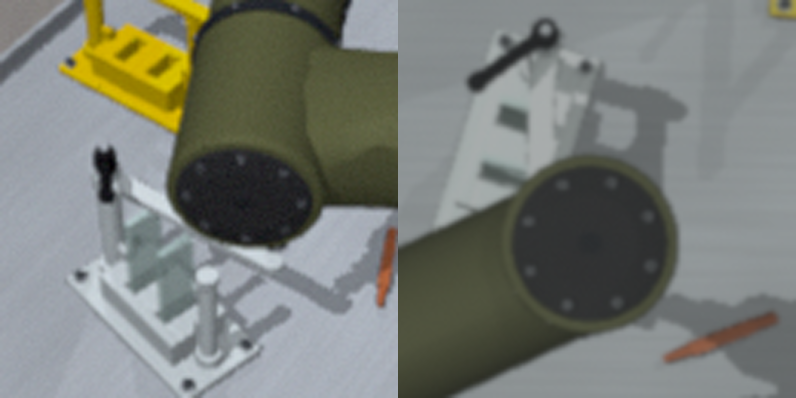

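The bar has swung to about 0.3 rad with the fingertip still behind it. Pushing on to the nominal centre, then backing off to look.

```bash
python3 -m pendant '[0.02,0.05,0.01,0,0,0,1,0.05,0.12,0.01,0,0,0,1,0.06,0.17,0.01,0,0,0,1,0.07,0.22,0.01,0,0,0,1,0.07,0.22,0.01,0,0,0,1,0.07,0.22,0.01,0,0,0,1,0.07,0.1,0.01,0,0,0,1,0.07,-0.15,0,0,0,0,1,0.2,-0.4,-0.4,0,0,0,1,0.3,-0.6,-0.6,0,0,0,1,0.3,-0.6,-0.6,0,0,0,1,0.3,-0.6,-0.6,0,0,0,1]'
python3 - <<'E'
from h import *
p=[550,40.5,-.294,.03,.06]
S=[bot.snapshot("side"),bot.snapshot("top")]
q=fit(p,S,15);print(np.round(q,3))
im=[]
for s,(cx,cy) in zip(S,((310,195),(320,195))):
    I=cv2.resize(s["frame"][cy-50:cy+50,cx-50:cx+50],(398,398),interpolation=cv2.INTER_CUBIC)
    for Q in pts(q).values():
        u=proj(s,Q);cv2.circle(I,(int((u[0]-cx+50)*3.98),int((u[1]-cy+50)*3.98)),3,(0,0,255),1)
    im.append(I)
cv2.imwrite("pics/c4.png",np.hstack(im));shares([])
E
```

```text
t: 7.8
tcp_pos: [356.4, -100.5, 276.2]
eef_rot: [0.148, 0.989, 0.001, 0.004]
force: [1.0, -0.7, -0.2]
grip_width: -0.1
gripper_force: 0.0
9 stand [299. 226.] [1.5 0.4]
9 pivot [280. 174.] [-0.3  3.7]
9 rest_post [313. 210.] [ 0.2 -0.9]
9 bar_tab [332. 206.] [-8.5  5.6]
9 lever_tip [279. 186.] [-0.8 -1.9]
10 stand [313. 189.] [-1.6 -0.4]
10 pivot [320. 147.] [ 0.9 -0.1]
10 rest_post [304. 209.] [ 0.1 -1. ]
10 bar_tab [303. 207.] [ 1.9 13.9]
10 lever_tip [298. 159.] [0.  0.8]
[ 5.46596e+02  3.99330e+01 -2.61000e-01  5.50000e-02  1.42000e-01]
tcp [357.  -98.6 270.3] tooly yaw 73.1 F [ 0.2  0.2 -0.4] t 8.4 w 0.0
```

View pics/c4.png

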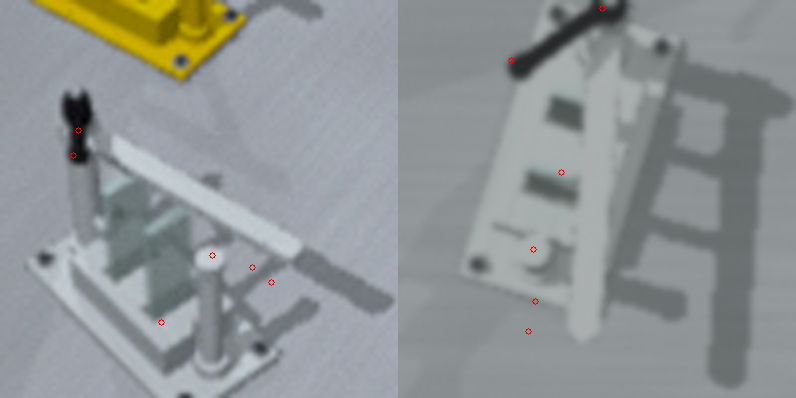

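The top view shows the bar's end at (317,229), still short, so it did not follow the last push. I'll measure it properly.

Run:
```python
from h import *
S=[bot.snapshot("side"),bot.snapshot("top")]
for s in S:
    for r in bot.trace(s,"keeper"):
        m=r["pixels"];ys,xs=np.nonzero(m);print(s["shot"],round(r["p"],2),np.round(r["pixel"]),m.sum())
        if abs(r["pixel"][0]-318)<30 and abs(r["pixel"][1]-195)<40:
            w=np.array([atz(s,(x,y),157)[:2] for x,y in zip(xs,ys)]);(c,sz,a)=cv2.minAreaRect(w.astype(np.float32));print(c,sz,a,np.round(cv2.boxPoints((c,sz,a))).tolist())
s=S[1];print("end",atz(s,(317,229),157),"ball",atz(s,((517-398)/3.98+270,66/3.98+145),198),"hub",atz(s,((606-398)/3.98+270,8/3.98+145),191))
o,d=ray(S[0],(300/3.98+260,250/3.98+145));print("side end",atz(S[0],(300/3.98+260,250/3.98+145),157))
print("post top",atz(s,((538-398)/3.98+270,247/3.98+145),145),"side",atz(S[0],(211/3.98+260,254/3.98+145),145))
```

```text
11 0.88 [282. 365.] 903
11 0.66 [308. 194.] 471
(533.4136352539062, 25.84845733642578) (27.94989776611328, 210.43093872070312) 87.31340789794922 [[428.0, 17.0], [638.0, 7.0], [639.0, 35.0], [429.0, 45.0]]
11 0.65 [297. 118.] 269
11 0.64 [445. 171.] 409
11 0.56 [319. 300.] 457
12 0.95 [321. 189.] 707
(533.3258666992188, 19.071029663085938) (25.52698516845703, 208.1244354248047) 87.54598236083984 [[429.0, 11.0], [637.0, 2.0], [638.0, 27.0], [430.0, 36.0]]
12 0.91 [444. 323.] 640
12 0.82 [141. 279.] 785
12 0.75 [427. 102.] 635
12 0.62 [313. 147.] 207
end [431.93542262  24.00825124 157.        ] ball [589.354253    67.55690233 198.        ] hub [626.56782235  15.1070418  191.        ]
side end [429.70663766  26.37038064 157.        ]
post top [485.39814466  53.72494662 145.        ] side [485.51262468  56.14127726 145.        ]
```

The bar rests at k≈0.21, with its end at (431,25), and the refined stand yaw is about -0.263. The fingertip evidently slipped over it. I'll repeat lower (TCP z≈143, nothing but the base is underneath) and check before backing off.

Run:
```python
from h import *
p=[548.1,38.4,-.263,.214,.06]
shares([arc(p,.214,190,50,200),arc(p,.214,190,50,143)]+[arc(p,k,190,25,143) for k in (.214,.1,.05,0)])
```

```text
tcp [356.9 -98.7 270.7] tooly yaw 73.1 F [-0.4  0.1  0.4] t 8.6 w 0.1
[443. -26. 200.] [-0.304  0.475  0.353]
[443. -26. 143.] [-0.304  0.475  0.638]
[444.  -1. 143.] [-0.274  0.596  0.638]
[443.  21. 143.] [-0.239  0.699  0.638]
[444.  31. 143.] [-0.228  0.746  0.638]
[445.  40. 143.] [-0.219  0.793  0.638]
```

```bash
python3 -m pendant '[-0.3,0.47,0.2,0,0,0,1,-0.3,0.47,0.35,0,0,0,1,-0.3,0.47,0.35,0,0,0,1,-0.3,0.47,0.35,0,0,0,1,-0.3,0.47,0.5,0,0,0,1,-0.3,0.47,0.64,0,0,0,1,-0.3,0.47,0.64,0,0,0,1,-0.28,0.55,0.64,0,0,0,1,-0.27,0.6,0.64,0,0,0,1,-0.25,0.65,0.64,0,0,0,1,-0.24,0.7,0.64,0,0,0,1,-0.24,0.7,0.64,0,0,0,1]'
python3 - <<'E'
from h import *
S=[bot.snapshot("side"),bot.snapshot("top")]
im=[]
for s,(cx,cy) in zip(S,((310,195),(320,195))):
    I=cv2.resize(s["frame"][cy-50:cy+50,cx-50:cx+50],(398,398),interpolation=cv2.INTER_CUBIC)
    u=proj(s,bot.get_obs()["tcp_pos"]);cv2.circle(I,(int((u[0]-cx+50)*3.98),int((u[1]-cy+50)*3.98)),3,(0,0,255),1)
    im.append(I)
cv2.imwrite("pics/c5.png",np.hstack(im));shares([])
E
```

```text
t: 9.8
tcp_pos: [443.8, 22.3, 143.2]
eef_rot: [0.147, 0.989, 0.0, 0.0]
force: [0.2, 0.3, 0.3]
grip_width: 0.3
gripper_force: 0.0
tcp [443.6  21.5 142.8] tooly yaw 73.1 F [-0.  -0.6  0.2] t 9.9 w 0.1
```

View pics/c5.png

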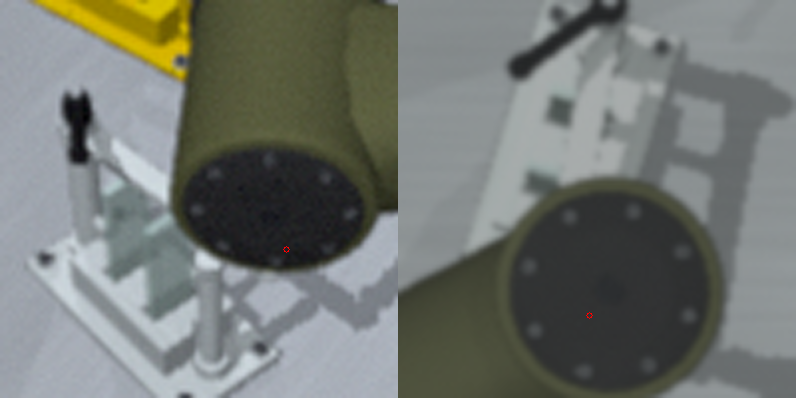

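The bar is following now (about 0.1 rad left). Finish the last 20 mm, back off sideways, then lift.

```bash
python3 -m pendant '[0.01,0.03,0,0,0,0,1,0.02,0.06,0,0,0,0,1,0.02,0.08,0,0,0,0,1,0.02,0.093,0,0,0,0,1,0.02,0.093,0,0,0,0,1,0.02,0.093,0,0,0,0,1,0.03,0,0,0,0,0,1,0.05,-0.2,0,0,0,0,1,0.2,-0.4,-0.3,0,0,0,1,0.4,-0.5,-0.6,0,0,0,1,0.4,-0.5,-0.6,0,0,0,1,0.4,-0.5,-0.6,0,0,0,1]'
python3 - <<'E'
from h import *
S=[bot.snapshot("side"),bot.snapshot("top")]
for s in S:
    for r in bot.trace(s,"keeper"):
        m=r["pixels"];ys,xs=np.nonzero(m)
        if abs(r["pixel"][0]-312)<30 and abs(r["pixel"][1]-192)<40:
            w=np.array([atz(s,(x,y),155)[:2] for x,y in zip(xs,ys)]);vx,vy,x0,y0=cv2.fitLine(w.astype(np.float32),2,0,.1,.1).ravel();(c,sz,a)=cv2.minAreaRect(w.astype(np.float32));print(s["shot"],r["p"],c,sz,"line ang",np.arctan(vy/vx),"y at x=485",y0+vy/vx*(485-x0))
im=[]
for s,(cx,cy) in zip(S,((310,195),(320,195))):
    im.append(cv2.resize(s["frame"][cy-50:cy+50,cx-50:cx+50],(398,398),interpolation=cv2.INTER_CUBIC))
cv2.imwrite("pics/c6.png",np.hstack(im));shares([])
E
```

```text
t: 11.1
tcp_pos: [337.2, -53.1, 269.6]
eef_rot: [0.148, 0.989, 0.002, 0.006]
force: [1.8, -0.3, 0.2]
grip_width: 0.1
gripper_force: 0.0
15 0.92 (530.6873779296875, 45.748779296875) (23.577669143676758, 194.45260620117188) line ang -0.26103595 y at x=485 58.053986
16 0.61 (529.2684326171875, 41.450096130371094) (22.008039474487305, 192.26206970214844) line ang -0.258054 y at x=485 52.5153
16 0.39 (527.5377197265625, 41.754234313964844) (40.74120330810547, 24.505504608154297) line ang 1.2844235 y at x=485 -98.9811
tcp [337.7 -51.3 261.8] tooly yaw 73.1 F [ 0.1 -0.4 -0.6] t 11.3 w -0.1
```

View pics/c6.png

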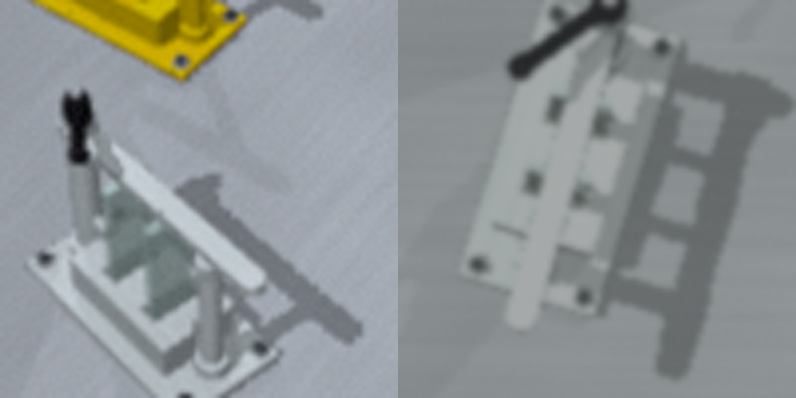

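Run:
```python
from h import *
S=[bot.snapshot("side"),bot.snapshot("top")]
s=S[1];C=lambda x,y:(x/3.98+270,y/3.98+145)
h=[atz(s,C(x-398,y),12)[:2] for x,y in((478,264),(584,297),(663,47),(557,13))]
f=(h[0]+h[1])/2;b=(h[2]+h[3])/2;d=b-f;print("holes",np.round(h,1).tolist(),"mid",f,b,"yaw",np.arctan2(d[1],d[0]),np.hypot(*d))
D=lambda x,y:(x/3.98+260,y/3.98+145)
hs=[atz(S[0],D(x,y),12)[:2] for x,y in((43,259),(180,62+0),(262,348),(186,398))];print("side holes",np.round([hs[0],hs[2],hs[3]],1).tolist())
u=d/np.hypot(*d);
for nm,P in(("top post",(485.4,53.7)),("top bar@485",(485,52.5))): 
    v=np.array(P)-f;print(nm,"lateral",u[0]*v[1]-u[1]*v[0],"along",u@v)
for nm,r in (("top",bot.landmark_of(s,"bar_tab")),("side",bot.landmark_of(S[0],"bar_tab"))): print(nm,[np.round(atz(s if nm=="top" else S[0],q["pixel"],152)[:2],1).tolist()+[round(q["p"],2)] for q in r])
```

```text
holes [[481.7, 96.1], [460.3, 23.2], [634.3, -28.7], [656.7, 45.1]] mid [471.01123478  59.64285302] [645.49618097   8.20105791] yaw -0.2866985073311645 181.9100182267046
side holes [[659.1, 47.9], [461.1, 23.6], [483.8, 95.1]]
top post lateral -1.6313256394924984 along 15.482016766181689
top bar@485 lateral -2.895459719156153 along 15.437688122700157
top [[222.1, 464.7, 0.89], [159.3, -258.1, 0.81], [632.4, 348.0, 0.73], [456.9, 59.4, 0.66], [683.8, -245.1, 0.61], [481.4, 57.9, 0.4]]
side [[456.8, 47.7, 0.87], [178.1, -258.6, 0.79], [223.9, 468.8, 0.65], [684.1, -250.0, 0.51], [476.2, 121.8, 0.5]]
```

The bar is over both strips. Top-view measurements put k at +0.01 to +0.035, and the push geometry has been repeatable, so a 4 mm nudge will centre it with margin.

```bash
python3 -m pendant '[-0.35,0.1,0.3,0,0,0,1,-0.35,0.3,0.4,0,0,0,1,-0.35,0.3,0.6,0,0,0,1,-0.36,0.4,0.6,0,0,0,1,-0.37,0.5,0.6,0,0,0,1,-0.38,0.58,0.6,0,0,0,1,-0.38,0.6,0.6,0,0,0,1,-0.38,0.613,0.6,0,0,0,1,-0.38,0.613,0.6,0,0,0,1,-0.38,0.613,0.6,0,0,0,1]'
python3 -m pendant '[0,-0.08,0,0,0,0,1,0.03,-0.25,0,0,0,0,1,0.1,-0.4,-0.2,0,0,0,1,0.1,-0.4,-0.5,0,0,0,1,0.1,-0.4,-0.6,0,0,0,1,0.1,-0.4,-0.6,0,0,0,1]'
python3 - <<'E'
from h import *
s=bot.snapshot("top");S=[bot.snapshot("side"),s]
for s in S:
    for r in bot.trace(s,"keeper"):
        m=r["pixels"];ys,xs=np.nonzero(m)
        if abs(r["pixel"][0]-312)<30 and abs(r["pixel"][1]-192)<40:
            w=np.array([atz(s,(x,y),155)[:2] for x,y in zip(xs,ys)]);vx,vy,x0,y0=cv2.fitLine(w.astype(np.float32),2,0,.1,.1).ravel();print(s["shot"],r["p"],len(xs),"line ang",np.arctan(vy/vx),"y at x=485",y0+vy/vx*(485-x0))
def lev(ang,r,off,z):
    a=np.radians(ang);return [634+r*np.cos(a)-off*np.sin(a),15+r*np.sin(a)+off*np.cos(a),z]
shares([lev(130,62,42,270),lev(130,62,42,180)]+[lev(t,62,22,180) for t in (130,120,110,100,90,80,70,60,55,50,47.6)])
E
```

```text
t: 12.5
tcp_pos: [446.5, 43.8, 143.1]
eef_rot: [0.147, 0.989, 0.0, 0.0]
force: [0.4, -1.0, -0.5]
grip_width: 0.3
gripper_force: 0.0
t: 13.1
tcp_pos: [404.8, -28.0, 268.4]
eef_rot: [0.148, 0.989, 0.002, 0.004]
force: [1.2, -0.4, 0.4]
grip_width: -0.3
gripper_force: 0.0
20 0.8 414 line ang -0.2881261 y at x=485 61.26845
19 0.7 572 line ang -0.28182143 y at x=485 54.9363
tcp [403.4 -27.1 261.7] tooly yaw 73.0 F [-0.   0.3 -0. ] t 13.3 w 0.0
[562.  35. 270.] [-0.667  0.531 -0.043]
[562.  35. 180.] [-0.668  0.531  0.407]
[577.  48. 180.] [-0.722  0.614  0.407]
[584.  58. 180.] [-0.74   0.669  0.407]
[592.  66. 180.] [-0.768  0.719  0.407]
[602.  72. 180.] [-0.803  0.764  0.407]
[612.  77. 180.] [-0.846  0.802  0.407]
[623.  80. 180.] [-0.895  0.832  0.407]
[635.  81. 180.] [-0.949  0.853  0.407]
[646.  80. 180.] [-1.005  0.865  0.407]
[652.  78. 180.] [-1.033  0.867  0.407]
[657.  77. 180.] [-1.062  0.866  0.407]
[660.  76. 180.] [-1.076  0.865  0.407]
```

The bar is now parallel to the stand (-0.285 against -0.287). On to the lever: go over to its counter-clockwise side and descend to z≈180.

```bash
python3 -m pendant '[-0.2,0.2,0,0,0,0,1,-0.4,0.35,0,0,0,0,1,-0.6,0.5,0,0,0,0,1,-0.67,0.53,0,0,0,0,1,-0.67,0.53,0.1,0,0,0,1,-0.67,0.53,0.3,0,0,0,1,-0.67,0.53,0.4,0,0,0,1,-0.67,0.53,0.4,0,0,0,1,-0.67,0.53,0.4,0,0,0,1]'
python3 - <<'E'
from h import *
def lev(ang,r,off,z):
    a=np.radians(ang);return [634+r*np.cos(a)-off*np.sin(a),15+r*np.sin(a)+off*np.cos(a),z]
shares([lev(t,62,22,180) for t in (130,120,110,100,90,80,70,60,55,50,47.6)])
E
```

```text
t: 14.2
tcp_pos: [562.8, 35.2, 182.7]
eef_rot: [0.147, 0.989, -0.001, -0.0]
force: [0.9, 0.5, 1.2]
grip_width: 0.0
gripper_force: 0.0
tcp [562.8  35.2 182.7] tooly yaw 73.1 F [0.9 0.5 1.2] t 14.2 w 0.0
[577.  48. 180.] [-0.05   0.084  0.014]
[584.  58. 180.] [-0.068  0.138  0.014]
[592.  66. 180.] [-0.096  0.189  0.013]
[602.  72. 180.] [-0.131  0.233  0.013]
[612.  77. 180.] [-0.174  0.271  0.013]
[623.  80. 180.] [-0.223  0.301  0.013]
[635.  81. 180.] [-0.277  0.322  0.013]
[646.  80. 180.] [-0.333  0.334  0.013]
[652.  78. 180.] [-0.361  0.336  0.013]
[657.  77. 180.] [-0.39   0.335  0.013]
[660.  76. 180.] [-0.404  0.334  0.013]
```

```bash
python3 -m pendant '[-0.05,0.08,0.01,0,0,0,1,-0.07,0.14,0.01,0,0,0,1,-0.1,0.19,0.01,0,0,0,1,-0.13,0.23,0.01,0,0,0,1,-0.17,0.27,0.01,0,0,0,1,-0.22,0.3,0.01,0,0,0,1,-0.28,0.32,0.01,0,0,0,1,-0.33,0.33,0.01,0,0,0,1,-0.35,0.335,0.01,0,0,0,1,-0.35,0.335,0.01,0,0,0,1,-0.35,0.335,0.01,0,0,0,1]'
python3 - <<'E'
from h import *
S=[bot.snapshot("side"),bot.snapshot("top")]
im=[]
for s,(cx,cy) in zip(S,((310,185),(320,180))):
    im.append(cv2.resize(s["frame"][cy-50:cy+50,cx-50:cx+50],(398,398),interpolation=cv2.INTER_CUBIC))
cv2.imwrite("pics/c7.png",np.hstack(im));shares([])
E
```

```text
t: 15.3
tcp_pos: [649.7, 79.6, 180.9]
eef_rot: [0.147, 0.989, 0.0, 0.0]
force: [1.1, 0.2, 0.0]
grip_width: 0.1
gripper_force: 0.0
tcp [649.5  79.5 181.1] tooly yaw 73.1 F [-0.9  0.7  0.4] t 15.4 w -0.0
```

View pics/c7.png

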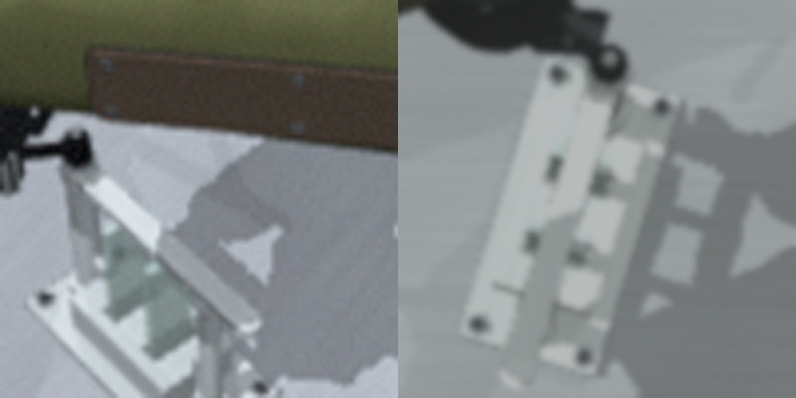

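The lever has swung most of the way (side view: arm now points left from hub (75,150)). Small steps until force shows the stop.

```bash
python3 -m pendant '[-0.02,0,0,0,0,0,1,-0.04,0,0,0,0,0,1,-0.055,0,0,0,0,0,1,-0.055,0,0,0,0,0,1]'; python3 -m pendant '[-0.01,-0.003,0,0,0,0,1,-0.02,-0.006,0,0,0,0,1,-0.02,-0.006,0,0,0,0,1]'
```

```text
t: 15.8
tcp_pos: [660.4, 76.0, 180.6]
eef_rot: [0.147, 0.989, 0.0, 0.0]
force: [-0.1, 0.0, 0.5]
grip_width: -0.2
gripper_force: 0.2
t: 16.1
tcp_pos: [663.2, 74.1, 180.5]
eef_rot: [0.147, 0.989, 0.0, -0.001]
force: [-4.0, 0.8, 1.1]
grip_width: -0.1
gripper_force: 2.1
```

```bash
python3 -m pendant '[-0.01,-0.005,0,0,0,0,1,-0.01,-0.005,0,0,0,0,1,-0.01,-0.005,0,0,0,0,1]'
python3 - <<'E'
from h import *
S=[bot.snapshot("side"),bot.snapshot("top")]
for s in S:
  print([(np.round(r["pixel"],1).tolist(),round(r["p"],2),np.round(atz(s,r["pixel"],198)[:2]).tolist()) for r in bot.landmark_of(s,"lever_tip")])
shares([])
E
```

```text
t: 16.4
tcp_pos: [663.6, 73.8, 180.4]
eef_rot: [0.147, 0.989, 0.001, -0.002]
force: [-10.8, 6.3, 2.4]
grip_width: -0.1
gripper_force: 5.6
[([280.7, 105.7], 0.63, [806.0, -222.0]), ([252.5, 347.9], 0.54, [357.0, 468.0]), ([254.5, 173.1], 0.46, [676.0, 75.0])]
[([127.8, 258.3], 0.81, [356.0, 460.0]), ([449.0, 292.2], 0.66, [290.0, -284.0]), ([419.5, 77.3], 0.54, [800.0, -216.0])]
tcp [663.6  73.8 180.4] tooly yaw 73.1 F [-10.7   5.1   2.5] t 16.6 w 0.1
```

Position is blocked and force is building to 12 N, so the lever is against its stop. Back off, lift and check.

```bash
python3 -m pendant '[0.05,0.05,0,0,0,0,1,0.1,0.15,0,0,0,0,1,0.15,0.2,-0.2,0,0,0,1,0.2,0.2,-0.45,0,0,0,1,0.4,0.4,-0.5,0,0,0,1,0.6,0.6,-0.5,0,0,0,1,0.8,0.8,-0.5,0,0,0,1,0.8,0.8,-0.5,0,0,0,1,0.8,0.8,-0.5,0,0,0,1]'
python3 - <<'E'
from h import *
S=[bot.snapshot("side"),bot.snapshot("top")]
for s in S:
    print([np.round(atz(s,r["pixel"],198)[:2]).tolist() for r in bot.landmark_of(s,"lever_tip")])
    for r in bot.trace(s,"keeper"):
        m=r["pixels"];ys,xs=np.nonzero(m)
        if abs(r["pixel"][0]-312)<30 and abs(r["pixel"][1]-192)<40:
            w=np.array([atz(s,(x,y),155)[:2] for x,y in zip(xs,ys)]);vx,vy,x0,y0=cv2.fitLine(w.astype(np.float32),2,0,.1,.1).ravel();print(s["shot"],r["p"],len(xs),"line ang",np.arctan(vy/vx),"y at x=485",y0+vy/vx*(485-x0))
im=[]
for s,(cx,cy) in zip(S,((310,185),(320,180))):
    im.append(cv2.resize(s["frame"][cy-50:cy+50,cx-50:cx+50],(398,398),interpolation=cv2.INTER_CUBIC))
cv2.imwrite("pics/c8.png",np.hstack(im));shares([])
E
```

```text
t: 17.5
tcp_pos: [557.4, 275.0, 280.9]
eef_rot: [0.145, 0.989, 0.001, 0.0]
force: [0.0, -0.8, -0.3]
grip_width: 0.1
gripper_force: 0.0
[[354.0, 469.0], [471.0, 164.0], [808.0, -228.0]]
[[287.0, -279.0], [682.0, 66.0], [357.0, 470.0], [811.0, -214.0]]
26 0.58 666 line ang -0.2746492 y at x=485 55.22546
tcp [559.3 271.1 280.8] tooly yaw 73.0 F [-0.5 -0.2 -0.5] t 17.8 w -0.0
```

View pics/c8.png

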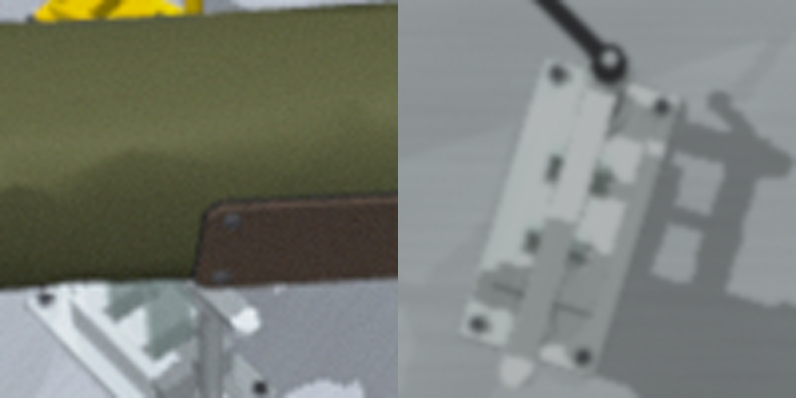

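The lever ball is at (682,66), against a predicted stop position of (680,65). The bar is still centred, the strips are upright, and the robot is clear.

```bash
python3 -c "
from bench import bot
print(bot.sign_off())"
```

```text
the job is handed in; nothing more can be done
None
```

The keeper bar lies over both strips, within about 0.02 rad of centred, the clamping lever is against its stop, and the job is handed in at about 18 s; the hand-in returned no verdict, and on one early bar push the fingertip slipped over the bar, so I repeated it lower.

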